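# Open the microscope's lamp controller

### The arm

A 6-joint arm with a two-finger parallel gripper is mounted at the origin on the work surface. World frame = base frame: x ahead of the robot, y to its left, z up, the work surface at z = 0. Lengths are in m, angles in rad, forces in N, time in s.
With the tool pointing down it reaches from about 0.35 to 0.975 m from the base axis. Payload 7.1 kg.
Tool frame: the origin (TCP) lies at the very end of the fingers, on their centre line; the grasp point (between the pads) lies 19 mm behind it; z points along the fingers, y is the line along which they close (so a half turn about z gives the same grasp; the last joint's range is limited). The gripper opens to 88 mm and grips with 3 to 60 N. Pads are 20 mm wide; open, the fingers measure 115 mm over their backs; the gripper's body (75 mm by 178 mm) begins 61 mm behind the grasp point.
Start: joints at [-1.218, 0.423, 1.63, -0, 1.089, -0.019], TCP at [0.227, -0.582, 0.223] pointing down, gripper open.
Joint ranges: [-3, 3], [-0.9, 2.11], [0.09, 2.58], [-1.31, 4.45], [0.11, 2.69], [-2.54, 2.54]. Speed limits (rad/s): [2.39, 2.39, 3.01, 3.14, 3.14, 3.14].

### API

Orientations are given as [roll, pitch, yaw] about the fixed x, y, z axes, in that order (R = Rz(yaw) Ry(pitch) Rx(roll)).
In Python, from rig import bot gives the robot as it stands.
- The arm moves only by the shell command python3 -m creep 'ROWS' [OPENING] [FORCE]. ROWS is JSON, a list of rows, each a list of 2 entries, a list of its own where there are three numbers: the shift along the tool's x, y, z in units of 25 mm (1.0 is 25 mm), then the turn, a rotation vector about the tool's x, y, z in units of 8 degrees (1.0 is 8 degrees). A call has 1 to 12 rows; each row shifts and turns the commanded pose from where the row before left it, along the tool's axes as they then stand; what a row does not reach is not made up. A row lasts 1/8 s, in which the tool goes at most 62.5 mm and 10.7 degrees, less where a joint would pass 70% of its speed; a pose out of reach is approached as far as the arm can. A call is refused whole if a number of a shift passes 1 or a number of a turn 1, either way. A call with a gripper value outside its range is refused whole. OPENING is the gripper command: -1 is fully open, 1 is shut, values between are in proportion, set as the call begins (- or left out, the last holds). The fingers move at their own pace and stop on an object; FORCE is the grip in N (left out, the last holds). Time passes only in rows, so rows that do not move let the fingers close. It gives the time, the measured TCP pose, the force, the opening and the grip force at its end, in the units of the state.
- bot.state(): the state, without advancing time (a new reading comes with each control period).
- bot.grab_frame(name): name is "scene" or "top" or "wrist"; returns a dict with "pixels" (400x640x3 uint8, red, green, blue), "camera_matrix" (3x3 intrinsics, pixels), "world_from_camera" (4x4, takes a point from camera to world coordinates); the wrist camera has in their place "mount" (4x4, takes a point from camera to tool coordinates, whose origin is the TCP and whose axes are the flange's). Camera axes: x right, y down, z forward; pixel columns grow to the right and rows downward; lengths in m; the calibration is good to about 2 mm. A picture is of the moment at which its call begins: read the wrist's pose just before it. There is no depth.
- bot.finish_job(): hands the job in; it is judged then, once.
Trained networks look in the newest picture that a camera, given by its name, has taken for a name from the list of things; names that differ only in an ending like _2 or _b are one class to them, and where a whole thing is asked for, a point or a joint stands for the part that bears it (a point fixed in the world has none). Each returns a list of dicts, best first, with "score" (0 to 1); they miss things now and then, are a little off and sometimes report something else, mostly with a low value. They report only what shows in the picture. A call takes as long as a camera call.
- bot.look_for(camera, label): "centre" ([column, row] in pixels, amid what is visible of it).
- bot.outline_of(camera, label): "region" (400x640 bool, what is visible of it) and "centre" ([column, row] in pixels, amid what is visible of it).
- bot.spot_point(camera, label): "centre" ([column, row] in pixels: a listed point, or the origin of a listed thing).
The state is a dict: "time": time; "joint_positions": joint angles; "joint_vel": joint speeds; "joint_efforts": joint torques, N m; "position": TCP position; "eef_rot": TCP orientation; "wrist_force": force on the tool from outside, world axes, zero at the start; "moment": the same for the moment, N m; "finger_gap": finger opening in m; "finger_force": force on a finger pad.
Only numpy, scipy, OpenCV 4.12 (cv2) and the standard library are available. Lean on these libraries where they do the work, as an engineer would, in place of code of your own. Each camera call takes 0.05 s, during which the arm holds its last target. There are 200 camera calls.

### The job

At the microscope bench, undo both winged thumbscrews on the long white housing by giving each a quarter turn counterclockwise. Then lift its aluminium cover off by the black handle and set it down gently, right way up and lengthwise, in the middle of the dark rubber mat.

Things in the scene. Friction and masses are not known exactly. Their poses are not given: they have to be found in the camera images.
- cover: Loose aluminium lid of the long white housing: 130 x 240 x 21 mm (x, y, z), 0.35 kg, 3 mm plate with an 18 mm deep skirt all round. Origin: middle of the skirt's lower edge, 21 mm below the top face; z up, y lengthwise. It stands flat on its skirt when set down. The housing is fixed, 85 mm tall; the skirt hangs 2.5 mm clear around it, origin at first 67 mm above the table.
- handle (a point): Middle of the black bridge handle on the middle of the cover, 51 mm above the cover's origin, axes as the cover's. Its bar is 12 mm wide (x), 50 mm long (y), 12 mm tall (45 to 57 mm above the cover's origin), with 24 mm free below between its two end feet: pinch it across x from above.
- screw_a (a joint): Angle of the captive thumbscrew at y = +85 mm, x = 0 of the cover; rad, grows counterclockwise from above. 0: wing along the cover's y, fastened. 1.57: wing along x, undone (free from about 1.3; stop at 1.6). Stays where left, friction 0.05 N m; starts at 0 to 0.3. Collar 20 mm across up to 27 mm above the cover's origin, upright wing 32 mm long, 9 mm thick from there up to 55 mm.
- screw_b (a joint): The same for the thumbscrew at y = -85 mm, x = 0 of the cover. Until it is undone, each screw's cross tongue under the plate holds the cover down. (A smaller white box at the back with round screws and no handle is only a bystander.)
- mat: Fixed dark rubber mat, flat on the table, 160 x 280 x 4 mm (x, y, z), y along its length; origin in the middle of its underside. To the left or to the right of the housing.

How it is judged:
On the way, in this order (a step that is already met when the one before it is completed fails the run):
1. both thumbscrews are undone (past 1.25 rad) while the cover is still in its place (value of joint each of screw_a, screw_b above 1.25 rad and distance of cover from where it was at the start of the episode below 0.015 m), for 0.2 s.
2. the cover is lifted clear of the housing (skirt edge more than 88 mm above the table) (height (world z) of cover above 0.088 m), for 0.1 s.
At the end, for the whole second after the job is handed in: The cover lies at rest on the mat, right way up (within 7 degrees) and flat on its skirt (origin less than 15 mm above the table), its centre within 40 mm of the mat's centre and its length within 20 degrees of the mat's length, either way round (horizontal distance between cover and mat below 0.04 m and height (world z) of cover below 0.015 m and z of cover in the frame of mat above -0.002 m and angle between the y axis of cover and the y axis of mat, either way round below 0.35 rad and angle between cover's own z axis and vertical below 0.12 rad and linear speed of cover below 0.02 m/s); the robot touches nothing.
It fails at once if the cover is dropped: it moves faster than 0.6 m/s while the fingers do not hold it (contact force between the fingers and cover below 0.1 N and linear speed of cover above 0.6 m/s).
It also fails if it takes over 64 s, if anything falls off the work surface, if the arm or the gripper's body presses on something with over 40 N, if the wrist force passes 120 N, or if a joint passes its speed limit or range.

## Working session

There is one attempt and no reset: what is moved stays moved. The work goes in short steps, Python scripts to look and compute and a shell command to move; the robot and the scene stay as the last step left them, time stands still between calls to the robot, and variables do not carry over. Pictures are saved under pics/ and viewed, at most 10 in all, crops included, and the job is handed in when it is done.

```bash
mkdir -p pics; ls
cat > h.py <<'E'
import numpy as np, cv2
from scipy.spatial.transform import Rotation as R
from rig import bot
def T_tool():
    s=bot.state(); T=np.eye(4); T[:3,:3]=R.from_euler('xyz',s['eef_rot']).as_matrix(); T[:3,3]=s['position']; return T
def grab(c,save=None):
    T=T_tool(); f=bot.grab_frame(c)
    W=f['world_from_camera'] if 'world_from_camera' in f else T@np.array(f['mount'])
    if save: cv2.imwrite('pics/'+save,cv2.cvtColor(f['pixels'],cv2.COLOR_RGB2BGR))
    return f['pixels'],np.array(f['camera_matrix']),np.array(W)
def ray(px,K,W,z):
    d=W[:3,:3]@np.linalg.inv(K)@[px[0],px[1],1.]; o=W[:3,3]; return o+d*(z-o[2])/d[2]
E
python3 - <<'E'
from h import *
for c in ('top','scene'):
    im,K,W=grab(c,c+'1.png')
    for n,z in (('cover',.067),('handle',.118),('screw_a',.122),('mat',0)):
        for o in bot.spot_point(c,n)[:3]:
            print(c,n,round(o['score'],2),np.round(o['centre']),np.round(ray(o['centre'],K,W,z),3))
    print(np.round(W,3).tolist())
    for n,z in (('screw_a',.122),('cover',.088),('mat',.004)):
        for o in bot.outline_of(c,n)[:4]:
            m=np.argwhere(o['region'])[:,::-1].astype(np.float32)
            if len(m)>4:
                b=cv2.boxPoints(cv2.minAreaRect(m)); print(c,n,'box',round(o['score'],2),np.round([ray(p,K,W,z)[:2] for p in b],3).tolist())
s=bot.state();print(s)
E
```

```text
pics
top cover 0.84 [414. 176.] [ 0.607 -0.224  0.067]
top handle 0.63 [417. 174.] [ 0.603 -0.221  0.118]Traceback (most recent call last):
  File "<stdin>", line 5, in <module>
ValueError: it knows: cover, handle, mat
```

Run:
```python
from h import *
for c in ('top','scene'):
    im,K,W=grab(c,c+'1.png')
    for n,z in (('cover',.067),('handle',.118),('mat',0)):
        for o in bot.spot_point(c,n)[:3]:
            print(c,n,round(o['score'],2),np.round(o['centre']),np.round(ray(o['centre'],K,W,z),3))
    print(np.round(W,3).tolist())
    for n,z in (('screw_a',.122),('cover',.088),('mat',.004)):
        for o in bot.outline_of(c,n)[:4]:
            m=np.argwhere(o['region'])[:,::-1].astype(np.float32)
            if len(m)>4:
                b=cv2.boxPoints(cv2.minAreaRect(m)); print(c,n,'box',round(o['score'],2),np.round(o['centre']),np.round([ray(p,K,W,z)[:2] for p in b],3).tolist())
s=bot.state();print(s)
```

```text
top cover 0.79 [415. 180.] [ 0.599 -0.226  0.067]
top handle 0.95 [418. 175.] [ 0.602 -0.223  0.118]
top mat 0.66 [220. 206.] [0.543 0.233 0.   ]
[[0.006, -0.992, 0.127, 0.428], [-1.0, -0.004, 0.015, -0.012], [-0.014, -0.127, -0.992, 1.079], [0.0, 0.0, 0.0, 1.0]]
top screw_a box 0.44 [453. 169.] [[0.612, -0.283], [0.622, -0.323], [0.606, -0.326], [0.596, -0.287]]
top cover box 0.93 [414. 177.] [[0.646, -0.092], [0.686, -0.341], [0.552, -0.356], [0.513, -0.112]]
top mat box 0.95 [221. 208.] [[0.483, 0.383], [0.645, 0.371], [0.609, 0.086], [0.449, 0.104]]
scene cover 0.97 [283. 264.] [ 0.591 -0.228  0.067]
scene cover 0.63 [363. 180.] [0.584 0.155 0.067]
scene handle 0.75 [286. 248.] [ 0.597 -0.221  0.118]
scene mat 0.65 [364. 177.] [0.536 0.252 0.   ]
[[0.831, 0.337, -0.442, 1.101], [0.556, -0.525, 0.645, -0.839], [-0.014, -0.781, -0.624, 0.89], [0.0, 0.0, 0.0, 1.0]]
scene screw_a box 0.61 [269. 280.] [[0.599, -0.302], [0.615, -0.291], [0.647, -0.333], [0.632, -0.343]]
scene screw_a box 0.46 [299. 232.] [[0.574, -0.134], [0.588, -0.125], [0.619, -0.17], [0.606, -0.179]]
scene cover bo
[... 278 characters left out ...]
]
{'time': 0.85, 'joint_positions': array([-1.21798499e+00,  4.23068589e-01,  1.62990337e+00, -4.03136003e-05,
        1.08857889e+00, -1.90040612e-02]), 'joint_vel': array([-0.00049848, -0.00056704, -0.00010249,  0.00044883, -0.00050123,
       -0.00212932]), 'joint_efforts': array([-1.22341451e-03, -5.44542646e+01, -2.74049878e+01,  6.44432008e-02,
        1.66811259e-02, -1.91455956e-05]), 'position': array([ 0.22707526, -0.5822804 ,  0.22269336]), 'eef_rot': array([3.14155153e+00, 3.65053895e-05, 3.71834090e-01]), 'wrist_force': array([-0.07104274,  1.0496873 , -0.17367644]), 'moment': array([ 0.01487376, -0.03999645, -0.02544825]), 'finger_force': 0.0, 'finger_gap': 0.08790723350062213}
```

View pics/top1.png

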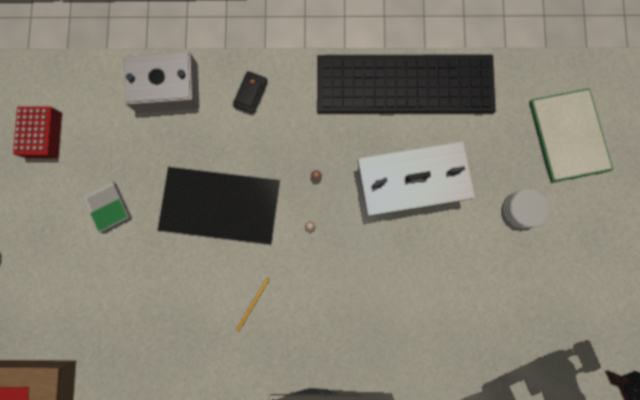

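The top view shows the long white housing with black handle at (417,175), wings at (379,183) and (455,171), and the mat centred at about (220,206). The network points agree with the given heights and sizes, except for a second, lower-scoring scene "cover" that is really the mat. I'll move above the cover.

```bash
python3 -m creep '[[[0.9,-0.4,-0.5],[0,0,0]],[[1,-0.4,-0.5],[0,0,0]],[[1,-0.4,-0.5],[0,0,0]],[[1,-0.4,0],[0,0,0]],[[1,-0.4,0],[0,0,0]],[[1,-0.4,0],[0,0,0]],[[1,-0.4,0],[0,0,0]],[[1,-0.4,0],[0,0,0]],[[1,-0.4,0],[0,0,0]],[[1,-0.4,0],[0,0,0]],[[1,-0.4,0],[0,0,0]],[[1,-0.4,0],[0,0,0]]]' -1 20
python3 -m creep '[[[1,-0.4,0],[0,0,0]],[[1,-0.4,0],[0,0,0]],[[1,-0.4,0],[0,0,0]],[[1,-0.4,0],[0,0,0]],[[1,-0.4,0],[0,0,0]],[[1,-0.6,0],[0,0,0]],[[1,-0.6,0],[0,0,0]]]'
python3 -m creep '[[[0,0,0],[0,0,-1]],[[0,0,0],[0,0,-1]],[[0,0,0],[0,0,-1]],[[0,0,0],[0,0,-1]],[[0,0,0],[0,0,-1]],[[0,0,0],[0,0,-1]],[[0,0,0],[0,0,-1]],[[0,0,0],[0,0,-1]],[[0,0,0],[0,0,-1]],[[0,0,0],[0,0,-0.7]],[[0,0,0],[0,0,0]]]'
cat >> h.py <<'E'
def outl(c,lab,z,K,W):
    for o in bot.outline_of(c,lab)[:5]:
        m=np.argwhere(o['region'])[:,::-1].astype(np.float32)
        if len(m)<5: continue
        w=np.array([ray(p,K,W,z)[:2] for p in m]); b=cv2.boxPoints(cv2.minAreaRect(w.astype(np.float32)))
        e=[b[1]-b[0],b[2]-b[1]]; l=[np.linalg.norm(v) for v in e]; v=e[int(np.argmax(l))]
        print(c,lab,round(o['score'],2),'px',np.round(o['centre']),'mid',np.round(b.mean(0),4),'size mm',np.round(np.sort(l)*1e3),'yaw of y',round(np.degrees(np.arctan2(v[1],v[0]))%180-90,1))
E
python3 - <<'E'
from h import *
c='wrist'; im,K,W=grab(c,'w1.png'); print(np.round(W,3).tolist())
outl(c,'screw_a',.122,K,W);outl(c,'cover',.088,K,W);outl(c,'handle',.124,K,W)
for n,z in (('cover',.067),('handle',.118)):
    for o in bot.spot_point(c,n)[:2]: print(n,round(o['score'],2),np.round(ray(o['centre'],K,W,z),4))
E
```

```text
time: 2.35
position: [0.4618, -0.3606, 0.2611]
eef_rot: [3.141, -0.001, 0.372]
wrist_force: [0.9, -0.2, 0.1]
finger_gap: 0.0878
finger_force: 0.0
time: 3.22
position: [0.5953, -0.2222, 0.2611]
eef_rot: [3.141, -0.001, 0.372]
wrist_force: [1.3, -0.3, -0.1]
finger_gap: 0.0875
finger_force: 0.0
time: 4.6
position: [0.5948, -0.2232, 0.2609]
eef_rot: [3.141, 0.0, 1.726]
wrist_force: [0.6, -0.9, 0.4]
finger_gap: 0.0878
finger_force: 0.0
[[0.988, 0.15, 0.039, 0.584], [0.155, -0.955, -0.251, -0.155], [-0.001, 0.254, -0.967, 0.424], [0.0, 0.0, 0.0, 1.0]]
wrist screw_a 0.96 px [324. 258.] mid [ 0.6122 -0.3007] size mm [17. 41.] yaw of y 20.6
wrist screw_a 0.73 px [318.  93.] mid [ 0.5834 -0.1404] size mm [17. 30.] yaw of y 44.2
wrist cover 0.63 px [325. 163.] mid [ 0.598  -0.2241] size mm [131. 241.] yaw of y 9.6
wrist handle 0.81 px [325. 162.] mid [ 0.5966 -0.2167] size mm [119. 216.] yaw of y 9.4
cover 0.64 [ 0.5989 -0.2235  0.067 ]
handle 0.82 [ 0.6006 -0.2261  0.118 ]
```

View pics/w1.png

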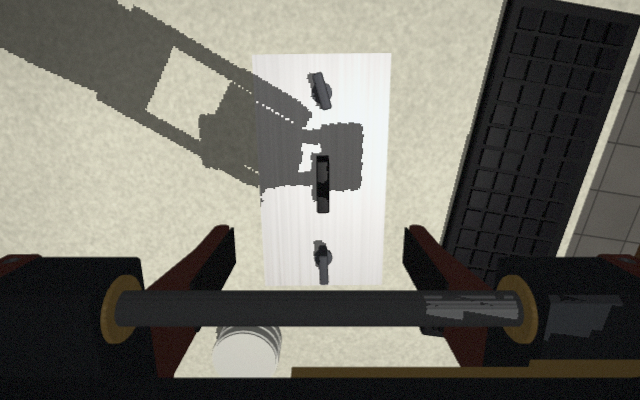

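The wrist view shows the near wing at (322,262), turned about 7°, the far wing at (319,92), turned about 17°, and the handle at (322,184). All of them fit a cover at (0.5985, -0.2238) with yaw 9.5°. Near screw first.

```bash
python3 -m creep '[[[-0.9,0.05,0],[0,0,0]],[[-0.9,0.05,0],[0,0,0]],[[-0.9,0.05,0],[0,0,0]],[[-0.74,0.03,0.5],[0,0,0]],[[0,0,1],[0,0,-0.9]],[[0,0,1],[0,0,0]],[[0,0,0.5],[0,0,0]],[[0,0,0],[0,0,0]]]' -0.14 15
python3 - <<'E'
from h import *
c='wrist'; im,K,W=grab(c,'w2.png'); outl(c,'screw_a',.122,K,W); outl(c,'cover',.088,K,W)
E
```

```text
time: 5.9
position: [0.6118, -0.3086, 0.1838]
eef_rot: [-3.14, -0.002, 1.851]
wrist_force: [1.1, 0.9, 0.4]
finger_gap: 0.0498
finger_force: 0.0
wrist screw_a 0.87 px [322. 202.] mid [ 0.6116 -0.305 ] size mm [16. 36.] yaw of y 15.7
wrist cover 0.64 px [331. 112.] mid [ 0.6025 -0.2515] size mm [132. 185.] yaw of y 9.6
```

View pics/w2.png

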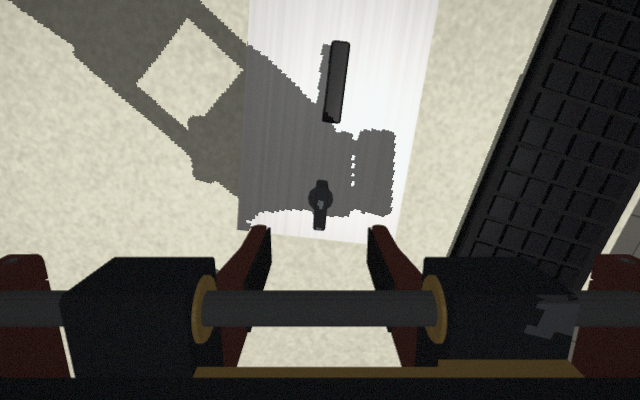

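The wing at (320,205) lies centred between the fingers and parallel to the pads. Descend and grip.

```bash
python3 -m creep '[[[0,0,1],[0,0,0]],[[0,0,1],[0,0,0]],[[0,0,1],[0,0,0]],[[0,0,0.43],[0,0,0]],[[0,0,0],[0,0,0]]]'
python3 -m creep '[[[0,0,0],[0,0,0]],[[0,0,0],[0,0,0]],[[0,0,0],[0,0,0]],[[0,0,0],[0,0,0]],[[0,0,0],[0,0,0]],[[0,0,0],[0,0,0]]]' 1 15
```

```text
time: 6.68
position: [0.6125, -0.3086, 0.0996]
eef_rot: [-3.142, -0.0, 1.852]
wrist_force: [0.2, 0.1, 0.4]
finger_gap: 0.0502
finger_force: 0.0
time: 7.42
position: [0.6126, -0.3086, 0.0997]
eef_rot: [3.141, 0.0, 1.852]
wrist_force: [1.3, 0.5, 1.7]
finger_gap: 0.009
finger_force: 15.0
```

```bash
python3 -m creep '[[[0,0,0],[0,0,-1]],[[0,0,0],[0,0,-1]],[[0,0,0],[0,0,-1]],[[0,0,0],[0,0,-1]],[[0,0,0],[0,0,-1]],[[0,0,0],[0,0,-1]],[[0,0,0],[0,0,-1]],[[0,0,0],[0,0,-1]],[[0,0,0],[0,0,-1]],[[0,0,0],[0,0,-0.9]],[[0,0,0],[0,0,0]]]'
```

```text
time: 8.8
position: [0.6128, -0.3082, 0.0997]
eef_rot: [3.141, 0.001, -3.05]
wrist_force: [1.1, 3.0, 1.8]
finger_gap: 0.0089
finger_force: 15.0
```

```bash
python3 -m creep '[[[0,0,0],[0,0,0]],[[0,0,0],[0,0,0]],[[0,0,0],[0,0,0]],[[0,0,-0.8],[0,0,0]],[[0,0,-0.8],[0,0,0]],[[0,0,-0.8],[0,0,0]],[[0,0,0],[0,0,1]],[[0,0,0],[0,0,1]],[[0,0,0],[0,0,1]],[[0,0,0],[0,0,1]],[[0,0,0],[0,0,1]],[[0,0,0],[0,0,1]]]' -0.14
python3 -m creep '[[[0,0,0],[0,0,1]],[[0,0,0],[0,0,1]],[[0,0,0],[0,0,0.6]],[[1,0.3,0],[0,0,0]],[[1,0.3,0],[0,0,0]],[[1,0.3,0],[0,0,0]],[[1,0.3,0],[0,0,0]],[[1,0.3,0],[0,0,0]],[[1,0.3,0],[0,0,0]],[[0.5,0.17,0],[0,0,0]],[[0,0,0],[0,0,0]]]'
python3 - <<'E'
from h import *
c='wrist'; im,K,W=grab(c,'w3.png'); outl(c,'screw_a',.122,K,W)
E
```

```text
time: 10.3
position: [0.6128, -0.3087, 0.1611]
eef_rot: [3.141, 0.002, 2.392]
wrist_force: [1.0, 0.0, -0.5]
finger_gap: 0.0498
finger_force: 0.0
time: 11.68
position: [0.584, -0.1402, 0.1595]
eef_rot: [3.142, 0.0, 2.035]
wrist_force: [0.0, -0.3, -0.4]
finger_gap: 0.0504
finger_force: 0.0
wrist screw_a 0.91 px [316. 213.] mid [ 0.5828 -0.1371] size mm [16. 37.] yaw of y 26.6
```

View pics/w3.png

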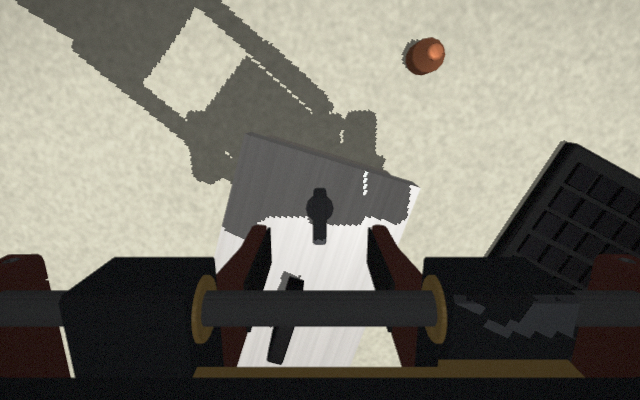

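The far wing at (319,215) is also centred between the fingers and parallel to the pads. Descend, grip and turn.

```bash
python3 -m creep '[[[0,0,0.8],[0,0,0]],[[0,0,0.8],[0,0,0]],[[0,0,0.8],[0,0,0]],[[0,0,0],[0,0,0]]]'
python3 -m creep '[[[0,0,0],[0,0,0]],[[0,0,0],[0,0,0]],[[0,0,0],[0,0,0]],[[0,0,0],[0,0,0]],[[0,0,0],[0,0,0]],[[0,0,0],[0,0,0]]]' 1 15
```

```text
time: 12.28
position: [0.5828, -0.1414, 0.0977]
eef_rot: [-3.139, -0.002, 2.033]
wrist_force: [-0.6, 0.6, 0.4]
finger_gap: 0.0501
finger_force: 0.0
time: 13.02
position: [0.5842, -0.1411, 0.0998]
eef_rot: [3.141, 0.0, 2.033]
wrist_force: [0.1, 1.3, 2.5]
finger_gap: 0.0088
finger_force: 15.0
```

```bash
python3 -m creep '[[[0,0,0],[0,0,-1]],[[0,0,0],[0,0,-1]],[[0,0,0],[0,0,-1]],[[0,0,0],[0,0,-1]],[[0,0,0],[0,0,-1]],[[0,0,0],[0,0,-1]],[[0,0,0],[0,0,-1]],[[0,0,0],[0,0,-1]],[[0,0,0],[0,0,-0.6]],[[0,0,0],[0,0,0]],[[0,0,0],[0,0,0]]]'
python3 -m creep '[[[0,0,0],[0,0,0]],[[0,0,0],[0,0,0]],[[0,0,0],[0,0,0]],[[0,0,-0.8],[0,0,0]],[[0,0,-0.9],[0,0,0]],[[0,0,-0.9],[0,0,0]],[[0,0,0],[0,0,0]]]' -0.14
```

```text
time: 14.4
position: [0.5844, -0.1407, 0.0997]
eef_rot: [3.141, 0.001, -3.051]
wrist_force: [0.9, 4.9, 4.2]
finger_gap: 0.0089
finger_force: 15.0
time: 15.28
position: [0.5855, -0.1416, 0.1673]
eef_rot: [-3.14, 0.005, -3.049]
wrist_force: [0.2, -0.7, 0.0]
finger_gap: 0.0498
finger_force: 0.0
```

```bash
python3 -m creep '[[[-0.05,-0.84,-0.9],[0,0,0]],[[-0.05,-0.84,-0.9],[0,0,0]],[[-0.05,-0.84,-0.9],[0,0,0]],[[-0.05,-0.84,-0.9],[0,0,0]],[[0,0,0],[0,0,1]],[[0,0,0],[0,0,1]],[[0,0,0],[0,0,1]],[[0,0,0],[0,0,1]],[[0,0,0],[0,0,1]],[[0,0,0],[0,0,1]],[[0,0,0],[0,0,1]],[[0,0,0],[0,0,1]]]'
python3 -m creep '[[[0,0,0],[0,0,1]],[[0,0,0],[0,0,1]],[[0,0,0],[0,0,0.7]],[[0,0,0],[0,0,0]]]'
python3 - <<'E'
from h import *
c='wrist'; im,K,W=grab(c,'w4.png'); outl(c,'screw_a',.122,K,W); outl(c,'cover',.088,K,W)
for o in bot.spot_point(c,'handle')[:2]: print(round(o['score'],2),np.round(ray(o['centre'],K,W,.118),4))
c='top'; im,K,W=grab(c); outl(c,'mat',.004,K,W)
E
```

```text
time: 16.77
position: [0.5963, -0.2242, 0.2537]
eef_rot: [-3.141, -0.001, 2.112]
wrist_force: [0.3, -0.7, 0.5]
finger_gap: 0.0502
finger_force: 0.0
time: 17.27
position: [0.5963, -0.2243, 0.2539]
eef_rot: [-3.141, -0.0, 1.741]
wrist_force: [-0.2, 0.1, 0.5]
finger_gap: 0.05
finger_force: 0.0
wrist screw_a 0.92 px [320.  90.] mid [ 0.5835 -0.1416] size mm [17. 30.] yaw of y -80.2
wrist screw_a 0.58 px [317. 266.] mid [ 0.6104 -0.2983] size mm [28. 30.] yaw of y -80.8
wrist cover 0.68 px [320. 157.] mid [ 0.5972 -0.2247] size mm [131. 241.] yaw of y 9.6
0.81 [ 0.5998 -0.2238  0.118 ]
top mat 0.87 px [223. 208.] mid [0.5452 0.2355] size mm [165. 284.] yaw of y -6.1
```

View pics/w4.png

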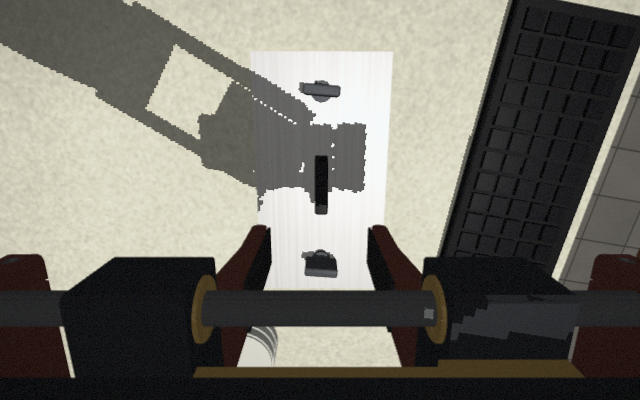

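Both wings, at (320,90) and (320,266), now lie across the cover, so they are undone. The handle is at (321,184). Now grip it.

```bash
python3 -m creep '[[[0,0.08,1],[0,0,0]],[[0,0,1],[0,0,0]],[[0,0,1],[0,0,0]],[[0,0,1],[0,0,0]],[[0,0,0.9],[0,0,0]],[[0,0,0.8],[0,0,0]],[[0,0,0.5],[0,0,0]],[[0,0,0],[0,0,0]]]'
python3 -m creep '[[[0,0,0],[0,0,0]],[[0,0,0],[0,0,0]],[[0,0,0],[0,0,0]],[[0,0,0],[0,0,0]],[[0,0,0],[0,0,0]],[[0,0,0],[0,0,0]]]' 1 45
```

```text
time: 18.58
position: [0.5982, -0.2238, 0.0985]
eef_rot: [-3.14, -0.001, 1.74]
wrist_force: [0.7, -0.0, 0.2]
finger_gap: 0.05
finger_force: 0.0
time: 19.32
position: [0.5986, -0.224, 0.0997]
eef_rot: [-3.142, 0.0, 1.74]
wrist_force: [-1.3, 0.4, 4.1]
finger_gap: 0.0117
finger_force: 45.0
```

```bash
python3 -m creep '[[[0,0,-0.2],[0,0,0]],[[0,0,-0.3],[0,0,0]],[[0,0,-0.4],[0,0,0]],[[0,0,-0.5],[0,0,0]],[[0,0,-0.5],[0,0,0]],[[0,0,-0.5],[0,0,0]],[[0,0,-0.5],[0,0,0]],[[0,0,-0.3],[0,0,0]],[[0,0,0],[0,0,0]]]'
```

```text
time: 20.45
position: [0.599, -0.2241, 0.1802]
eef_rot: [3.141, 0.001, 1.74]
wrist_force: [0.3, 0.3, -4.0]
finger_gap: 0.0114
finger_force: 45.0
```

```bash
python3 -m creep '[[[0.3,0,0],[0,0,0]],[[0.6,0,0],[0,0,0]],[[0.8,0.06,0],[0,0,0]],[[0.8,0.06,0],[0,0,0]],[[0.8,0.06,0],[0,0,0]],[[0.8,0.06,0],[0,0,0]],[[0.8,0.06,0],[0,0,0]],[[0.8,0.06,0],[0,0,0]],[[0.8,0.06,0],[0,0,0]],[[0.8,0.06,0],[0,0,0]],[[0.8,0.06,0],[0,0,0]],[[0.8,0.06,0],[0,0,0]]]'
python3 -m creep '[[[0.8,0.06,0],[0,0,0]],[[0.8,0.06,0],[0,0,0]],[[0.8,0.06,0],[0,0,0]],[[0.8,0.06,0],[0,0,0]],[[0.8,0.06,0],[0,0,0]],[[0.8,0.06,0],[0,0,0]],[[0.8,0,0],[0,0,0]],[[0.8,0,0],[0,0,0]],[[0.8,0,0],[0,0,0]],[[0.7,0,0],[0,0,0]],[[0.5,0,0],[0,0,0]],[[0.2,0,0],[0,0,0]]]'
python3 -m creep '[[[0,0,0],[0,0,0.4]],[[0,0,0],[0,0,0.6]],[[0,0,0],[0,0,0.6]],[[0,0,0],[0,0,0.4]],[[0,0,0],[0,0,0]],[[0,0,0],[0,0,0]]]'
python3 - <<'E'
from h import *
c='top'; im,K,W=grab(c,'t5.png'); outl(c,'mat',.004,K,W); outl(c,'cover',.17,K,W)
E
```

```text
time: 21.95
position: [0.5758, -0.0008, 0.1794]
eef_rot: [3.142, 0.0, 1.74]
wrist_force: [-0.4, 0.8, -4.3]
finger_gap: 0.0115
finger_force: 45.0
time: 23.45
position: [0.5485, 0.2121, 0.1794]
eef_rot: [3.142, 0.0, 1.741]
wrist_force: [-0.1, 0.4, -4.4]
finger_gap: 0.0117
finger_force: 45.0
time: 24.2
position: [0.5487, 0.2111, 0.1795]
eef_rot: [3.142, 0.0, 1.462]
wrist_force: [0.3, -0.0, -5.0]
finger_gap: 0.0118
finger_force: 45.0
top mat 0.72 px [261. 236.] mid [0.5354 0.1604] size mm [127. 161.] yaw of y 82.4
top cover 0.8 px [245. 201.] mid [0.5479 0.2067] size mm [130. 242.] yaw of y -6.2
```

View pics/t5.png

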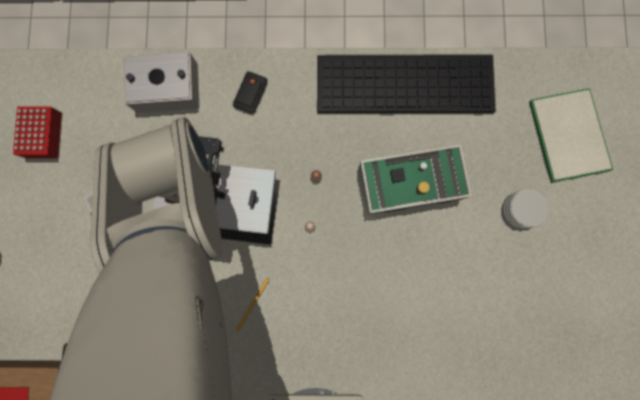

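The cover is held level over the mat, at about (245,201), and the housing is open. I'll shift it 25 mm onward and lower it.

```bash
python3 -m creep '[[[0.48,-0.12,0],[0,0,0]],[[0.48,-0.12,0],[0,0,0]],[[0,0,0.4],[0,0,0]],[[0,0,0.7],[0,0,0]],[[0,0,0.8],[0,0,0]],[[0,0,0.8],[0,0,0]],[[0,0,0.8],[0,0,0]],[[0,0,0.7],[0,0,0]],[[0,0,0.5],[0,0,0]],[[0,0,0.3],[0,0,0]],[[0,0,0.2],[0,0,0]],[[0,0,0],[0,0,0]]]'
python3 -m creep '[[[0,0,0.1],[0,0,0]],[[0,0,0.1],[0,0,0]],[[0,0,0.1],[0,0,0]],[[0,0,0.1],[0,0,0]],[[0,0,0.1],[0,0,0]],[[0,0,0],[0,0,0]],[[0,0,0],[0,0,0]]]'
```

```text
time: 25.85
position: [0.5453, 0.2359, 0.0494]
eef_rot: [3.142, -0.0, 1.461]
wrist_force: [0.3, -0.4, -4.2]
finger_gap: 0.0113
finger_force: 45.0
time: 26.72
position: [0.5452, 0.2358, 0.0369]
eef_rot: [-3.142, 0.0, 1.461]
wrist_force: [0.3, -0.7, -5.4]
finger_gap: 0.0115
finger_force: 45.0
```

```bash
python3 -m creep '[[[0,0,0.04],[0,0,0]],[[0,0,0.04],[0,0,0]],[[0,0,0],[0,0,0]]]'
```

```text
time: 27.1
position: [0.5453, 0.2358, 0.0367]
eef_rot: [3.141, -0.0, 1.461]
wrist_force: [-5.6, -2.7, 13.3]
finger_gap: 0.0119
finger_force: 45.0
```

Contact: the wrist force turned upward. Open to 50 mm, then retreat straight up.

```bash
python3 -m creep '[[[0,0,0],[0,0,0]],[[0,0,0],[0,0,0]],[[0,0,0],[0,0,0]],[[0,0,0],[0,0,0]]]' -0.14
python3 -m creep '[[[0,0,-0.4],[0,0,0]],[[0,0,-0.8],[0,0,0]],[[0,0,-1],[0,0,0]],[[0,0,-1],[0,0,0]],[[0,0,-1],[0,0,0]],[[0,0,-1],[0,0,0]],[[0,0,-1],[0,0,0]],[[0,0,-1],[0,0,0]],[[0,0,-1],[0,0,0]],[[0,0,0],[0,0,0]]]'
python3 - <<'E'
from h import *
c='wrist'; im,K,W=grab(c,'w6.png'); outl(c,'cover',.025,K,W); outl(c,'mat',.004,K,W)
c='scene'; im,K,W=grab(c); outl(c,'cover',.025,K,W)
E
```

```text
time: 27.6
position: [0.5453, 0.2358, 0.0348]
eef_rot: [-3.142, -0.0, 1.461]
wrist_force: [0.3, 0.5, -0.2]
finger_gap: 0.0482
finger_force: 0.0
time: 28.85
position: [0.5465, 0.2363, 0.2432]
eef_rot: [3.137, -0.003, 1.461]
wrist_force: [-0.4, 0.1, -0.6]
finger_gap: 0.05
finger_force: 0.0
wrist cover 0.56 px [319. 157.] mid [0.5443 0.2359] size mm [130. 240.] yaw of y -6.3
wrist mat 0.94 px [317.  61.] mid [0.5445 0.2373] size mm [160. 279.] yaw of y -6.9
scene cover 0.69 px [364. 180.] mid [0.5546 0.2294] size mm [146. 281.] yaw of y -5.8
```

View pics/w6.png

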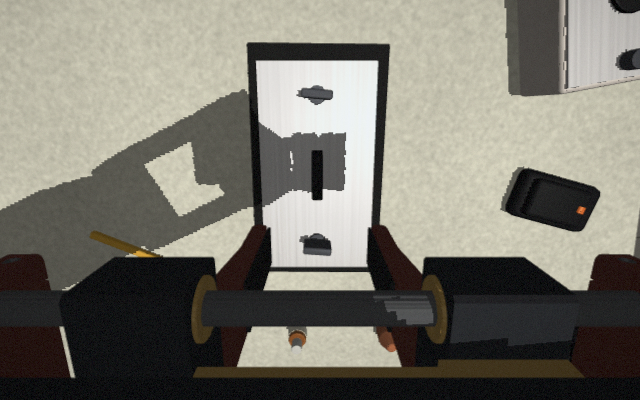

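The cover, centred at about (317,160), lies flat and lengthwise in the middle of the mat, which shows as an even dark border around it. It is off-centre by under 2 mm and 1°, and the gripper is clear.

```bash
python3 -c "
from rig import bot; print(bot.finish_job())"
```

```text
the job is handed in; nothing more can be done
None
```

I undid both thumbscrews, lifted the cover off and set it flat in the middle of the mat (measured under 2 mm and 1° off), then handed the job in at about 29 s; no verdict came back.

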